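# Load a terminal strip in the corner of a test jig and shut its gate

## Robot

A 7-joint arm with a two-finger parallel gripper is mounted at the origin on the work surface. World frame = base frame: x ahead of the robot, y to its left, z up, the work surface at z = 0. Lengths are in m, angles in rad, forces in N, time in s.
With the tool pointing down it reaches from about 0.425 to 1.025 m from the base axis. Payload 9.4 kg.
Tool frame: the origin (TCP) lies midway between the tips of the shut fingers; the grasp point (between the pads) lies 19 mm behind it; z points along the fingers, y is the line along which they close (so a half turn about z gives the same grasp; the last joint's range is limited). The gripper opens to 93 mm and grips with 3 to 60 N. Pads are 15 mm wide; open, the fingers measure 128 mm over their backs; the gripper's body (75 mm by 188 mm) begins 65 mm behind the grasp point.
Start: joints at [-1.338, 0.599, -0.003, 1.599, 0.002, 0.943, -0.08], TCP at [0.221, 0.69, 0.219] pointing down, gripper open.
Joint ranges: [-2.57, 2.57], [-0.35, 1.97], [-1.29, 1.29], [0.11, 2.56], [-1.05, 4.19], [0.11, 1.86], [-2.63, 2.63]. Speed limits (rad/s): [2.22, 2.22, 3.01, 3.01, 3.14, 3.14, 3.14].

## Interface

Orientations are given as a rotation vector (axis times angle).
In Python, from rig import robot gives the robot as it stands.
- The arm moves only by the tool play_rows, never from a script. Its argument "steps" is a list that holds one entry, the list of rows, each a list of 6 numbers: the shift along the tool's x, y, z in units of 0.4 m (1.0 is 0.4 m), then the turn, a rotation vector about the tool's x, y, z in units of 0.5 rad (1.0 is 0.5 rad). In form: [[[tx, ty, tz, wx, wy, wz], ...]]. A call has 1 to 8 rows; each row is the pose to reach, as a shift and turn from the pose commanded when the call began, along the tool's axes at that moment; what a row does not reach only later rows make up. A row lasts 1/10 s, in which the tool goes at most 50 mm and 8.59 degrees, less where a joint would pass 70% of its speed; a pose out of reach is approached as far as the arm can. A call with a number of a shift or a turn outside -1 to 1 is refused whole. A call with a gripper value outside its range is refused whole. "claw" is the closure, from -1 (fully open) to 1 (shut), set as the call begins (left out, the last holds). The fingers move at their own pace and stop on an object; "grip_force" is the grip in N (left out, the last holds). Time passes only in rows, so rows that repeat a pose let the fingers close. It gives the time, the measured TCP pose, the force, the opening and the grip force at its end, in the units of the state.
- robot.state(): the state, without advancing time (a new reading comes with each control period).
- robot.grab_frame(name): name is "scene" or "top" or "wrist"; returns a dict with "image" (384x512x3 uint8, red, green, blue), "K" (3x3 intrinsics, pixels), "R" (3x3) and "t" (3): a world point X has camera coordinates R X + t; the wrist camera has in their place "mount" (4x4, takes a point from camera to tool coordinates, whose origin is the TCP and whose axes are the flange's). Camera axes: x right, y down, z forward; pixel columns grow to the right and rows downward; lengths in m; the calibration is good to about 2 mm. A picture is of the moment at which its call begins: read the wrist's pose just before it. There is no depth.
- robot.job_done(): hands the job in; it is judged then, once.
The state is a dict: "time": time; "qpos": joint angles; "joint_vel": joint speeds; "joint_efforts": joint torques, N m; "tool_pos": TCP position; "tcp_rot": TCP orientation; "force": force on the tool from outside, world axes, zero at the start; "wrist_torque": the same for the moment, N m; "gripper_width": finger opening in m; "grip_force": force on a finger pad.
Only numpy, scipy, OpenCV 4.12 (cv2) and the standard library are available. Lean on these libraries where they do the work, as an engineer would, in place of code of your own. Each camera call takes 0.05 s, during which the arm holds its last target. There are 200 camera calls.

## Task

Load the long terminal strip in the aluminium test jig: lay it flat on the jig's bed with its length along the long fence, and push it square and flush into the corner, hard up against both fences. Only then swing the jig's gate fully shut behind it, and let go. Leave the short strip and the other things on the bench as they are.

Things in the scene. Friction and masses are not known exactly. Their poses are not given: they have to be found in the camera images.
- strip: the long terminal strip: a black plastic block, 120 mm long along its y axis, 45 mm wide along x, 28 mm tall, about 200 g, with cross ribs and steel screws on top; the same either way round. Origin at the centre of its underside; it starts lying flat on the bench
- jig: test jig fixed to the bench: aluminium bed 200 mm (x) by 240 mm (y), 12 mm thick, origin at the centre of its underside. Two steel fences 15 mm thick and 25 mm tall stand on it: the long one across the far side (inner face at x = +65 mm, y from -100 to +100 mm) and a short one at the left (inner face at y = +85 mm, x from +28 to +65 mm)
- jig_corner (a point): inside corner where the two fence faces meet, on the bed's upper face, at jig (65, 85, 12) mm; axes as the jig's. The loaded strip has its y axis along this y axis (either way round) and fills x from -45 to 0 mm and y from -120 to 0 mm of this frame, so its centre is at jig (42.5, 25) mm
- gate (a joint): angle of the jig's gate about its upright hinge: 0 is fully shut (the bar lies along jig -y, 3 mm in front of the loaded strip's near face); it grows as the gate opens clockwise seen from above; near 1.57 the bar points along jig -x. Range 0 to 1.9; light friction, it stays where it is left
- gate_hinge (a point): point on the gate's upright hinge axis, at jig (11, 102) mm, at the height of point gate_knob
- gate_knob (a point): middle of the gate's black upright round knob, 20 mm in diameter and 35 mm tall, its top 80 mm above the bench, 116 mm from the hinge axis. It stands on the end of the gate's steel bar, which is 12 mm thick and 20 mm tall (its top 35 mm above the bench)
- strip_short: the short terminal strip, a bystander: same black plastic and cross-section as the long one but 60 mm long along its y axis (45 mm wide along x, 28 mm tall); origin at the centre of its underside
- screwdriver: loose screwdriver lying on the bench along its x axis, about 200 mm long; a bystander
- tape_roll: roll of black tape lying flat, outer diameter 90 mm, 19 mm tall, origin at the centre of its underside; a bystander
- jar: closed round jar, diameter 60 mm, 80 mm tall, origin at the centre of its underside; a bystander
- caliper: steel calliper lying flat along its y axis, 210 mm long, 14 mm tall; a bystander
- crimper: hand crimping pliers lying flat, about 190 mm long, 20 mm tall; a bystander
- cup: white mug, diameter 76 mm, 85 mm tall, origin at the centre of its underside; a bystander
Not all that is in view belongs to the job. Leave any pink look-alike of the strip alone.

How it is judged:
By the outcome, as a careful person would: the job done as asked, in the order asked, and still so for the second after the job is handed in, with the robot touching nothing.
It also fails if it takes over 72 s, if anything falls off the work surface, if the arm or the gripper's body presses on something with over 40 N, if the wrist force passes 120 N, or if a joint passes its speed limit or range.

## Working session

There is one attempt and no reset: what is moved stays moved. The work goes in short steps, Python scripts to look and compute and a tool call to move; the robot and the scene stay as the last step left them, time stands still between calls to the robot, and variables do not carry over. Pictures are saved under pics/ and viewed, at most 10 in all, crops included, and the job is handed in when it is done.

Besides the shell and the picture viewer there is one more tool, called after "Call:" as name(argument=value, ...) on one line, values as JSON. play_rows: Moves the arm, as the interface text tells. Shifts and turns lie within -1 to 1; 1 stands for 0.4 m of shift or 0.5 rad of turn. Its arguments: {"type":"object","properties":{"steps":{"type":"array","items":{"type":"array","items":{"type":"array","items":{"type":"number"}}}},"claw":{"type":"number"},"grip_force":{"type":"number"}},"required":["steps"]}

```bash
mkdir -p pics; ls; python3 - <<'E'
from rig import robot
import cv2,numpy as np,pickle
s=robot.state();print(s)
for n in("scene","top"):
    f=robot.grab_frame(n);pickle.dump(f,open(n+'.pkl','wb'))
    cv2.imwrite(f'pics/{n}0.png',f['image'][:,:,::-1]);print(n,f['K'],f['R'],f['t'])
E
```

```text
pics
{'time': 0.0, 'qpos': array([-1.33772975,  0.60013592, -0.00254708,  1.6001241 ,  0.00179821,
        0.94290345, -0.0798198 ]), 'joint_vel': array([ 6.92778237e-04,  3.68981537e-05,  1.09145703e-03,  1.58570908e-03,
       -2.59654153e-04,  7.56964735e-04,  1.61216893e-03]), 'joint_efforts': array([-1.67029251e-03, -7.65066862e+01,  1.49698365e+00, -2.52348948e+01,
       -5.23918052e-02,  1.68451527e-02,  1.61841112e-04]), 'tool_pos': array([0.22087161, 0.69002172, 0.21775418]), 'tcp_rot': array([-4.84557817e-01, -3.10389397e+00,  2.45863484e-03]), 'force': array([ 0.41191183, -0.20034162,  0.30634142]), 'wrist_torque': array([-0.07329679, -0.00907613,  0.02721054]), 'grip_force': 0.0, 'gripper_width': 0.09320382367982233}
scene [[450.74831072   0.         254.87835379]
 [  0.         450.74831072 192.16332036]
 [  0.           0.           1.        ]] [[ 0.63551573  0.77208749 -0.00081733]
 [ 0.62815402 -0.51765707 -0.58090764]
 [-0.44893462  0.36866253 -0.81396907]] [-0.29212902 -0.25582017  1.53622503]
top [[404.50301444   0.         252.99584902]
 [  0.         404.50301444 187.35263   ]
 [  0.           0.           1.        ]] [[ 0.00637391 -0.99984199  0.0165943 ]
 [-0.98770977 -0.00888646 -0.15604629]
 [ 0.1561691  -0.01539572 -0.98761034]] [-0.0369303   0.47575903  1.11994504]
```

View pics/top0.png

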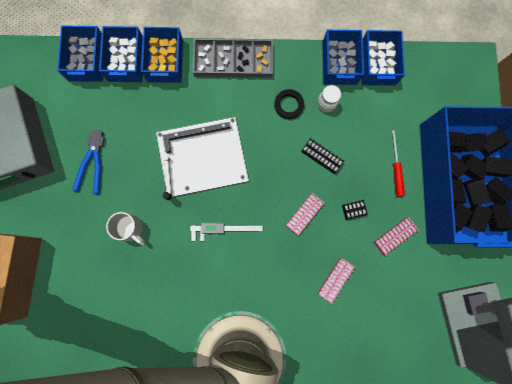

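View pics/scene0.png

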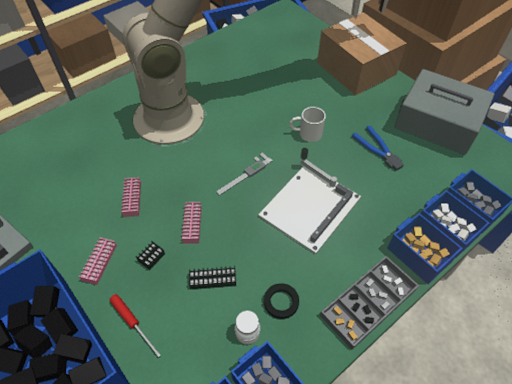

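The top view shows the long strip at about (323,156), the jig bed centred near (202,157), and the gate knob at (167,196). The gate stands open along jig -x. The pink look-alikes are at (305,214), (337,281) and (396,236), and the short strip is at (355,210).

```bash
cat > h.py <<'E'
import cv2,numpy as np,pickle
from scipy.spatial.transform import Rotation as Ro
def cast(f,uv,z):
    uv=np.atleast_2d(np.asarray(uv,float));R,t=f['R'],f['t']
    d=(np.linalg.inv(f['K'])@np.c_[uv,np.ones(len(uv))].T).T@R
    c=-R.T@t
    return (c+d*((z-c[2])/d[:,2])[:,None])[:,:2]
def proj(f,X):
    p=(np.atleast_2d(X)@f['R'].T+f['t'])@f['K'].T
    return p[:,:2]/p[:,2:]
def wrist(robot):
    s=robot.state();f=robot.grab_frame('wrist')
    T=np.eye(4);T[:3,:3]=Ro.from_rotvec(s['tcp_rot']).as_matrix();T[:3,3]=s['tool_pos']
    C=np.linalg.inv(T@f['mount']);f['R']=C[:3,:3];f['t']=C[:3,3];return s,f
def blob(mask,seed,r=45):
    n,l,st,ce=cv2.connectedComponentsWithStats(mask.astype('uint8'))
    m=[i for i in range(1,n) if st[i,4]>15 and np.hypot(*(ce[i]-seed))<r]
    i=max(m,key=lambda i:st[i,4]);return l==i
def rect(f,m,z):
    c=max(cv2.findContours(m.astype('uint8'),0,cv2.CHAIN_APPROX_NONE)[0],key=cv2.contourArea)[:,0]
    (x,y),(w,h),a=cv2.minAreaRect((cast(f,c,z)*1000).astype('float32'))
    if w<h: w,h,a=h,w,a+90
    return np.round([x,y,w,h,(a+90)%180-90],1)   # long-axis angle, deg
E
python3 - <<'E'
from h import *
for n,ss,sj,kn in(('top',(323,156),(205,165),(167,196)),('scene',(212,277),(305,205),(304,154))):
    f=pickle.load(open(n+'.pkl','rb'));im=f['image'].astype(int);g=im.max(2)
    m=cv2.morphologyEx((g<75).astype('uint8'),cv2.MORPH_CLOSE,np.ones((5,5)))
    print(n,'strip',rect(f,blob(m,ss,12),.02))
    w=(im.min(2)>170)
    print('bed',rect(f,blob(w,sj,30),.012))
    print('knob z.06',cast(f,kn,.06))
E
```

```text
top strip [ 574.1 -237.2  120.6   50.6   55.7]
bed [572.2 118.9 240.7 198.8 -77.8]
knob z.06 [[0.44594539 0.20656857]]
scene strip [ 577.7 -242.8  122.3   55.    55.2]
bed [572.  115.3 237.9 198.1 -77.8]
knob z.06 [[0.44654902 0.20307733]]
```

```bash
cat >> h.py <<'E'
def row(s,x,y,z,psi):
    """row for target TCP (mm) pointing down, tool y axis at psi deg"""
    R=Ro.from_rotvec(s['tcp_rot']).as_matrix()
    a=np.radians(psi);Y=[np.cos(a),np.sin(a),0];Z=[0,0,-1]
    G=np.c_[np.cross(Y,Z),Y,Z]
    return np.round(np.r_[R.T@(np.array([x,y,z])/1000-s['tool_pos'])/.4, Ro.from_matrix(R.T@G).as_rotvec()/.5],4)
E
python3 - <<'E'
from h import *
from rig import robot
print(row(robot.state(),420,500,260,44))
E
```

```text
[-0.6189 -0.301  -0.1048 -0.0026  0.001   0.9863]
```

Call:
play_rows(steps=[[[-0.62, -0.3, -0.1, -0.003, 0.001, 0.985], [-0.62, -0.3, -0.1, -0.003, 0.001, 0.985], [-0.62, -0.3, -0.1, -0.003, 0.001, 0.985], [-0.62, -0.3, -0.1, -0.003, 0.001, 0.985], [-0.62, -0.3, -0.1, -0.003, 0.001, 0.985], [-0.62, -0.3, -0.1, -0.003, 0.001, 0.985], [-0.62, -0.3, -0.1, -0.003, 0.001, 0.985], [-0.62, -0.3, -0.1, -0.003, 0.001, 0.985]]])

```text
time: 0.9
tool_pos: [0.4208, 0.5003, 0.2585]
tcp_rot: [-1.228, -2.891, -0.002]
force: [-0.9, 0.6, -0.4]
gripper_width: 0.0931
grip_force: 0.0
```

```bash
python3 - <<'E'
from h import *
from rig import robot
print(row(robot.state(),500,190,330,15))
E
```

```text
[-0.6957 -0.3957 -0.18    0.0015 -0.0029  1.0108]
```

Call:
play_rows(steps=[[[-0.695, -0.395, -0.18, 0.0015, -0.003, 1.0], [-0.695, -0.395, -0.18, 0.0015, -0.003, 1.0], [-0.695, -0.395, -0.18, 0.0015, -0.003, 1.0], [-0.695, -0.395, -0.18, 0.0015, -0.003, 1.0], [-0.695, -0.395, -0.18, 0.0015, -0.003, 1.0], [-0.695, -0.395, -0.18, 0.0015, -0.003, 1.0], [-0.695, -0.395, -0.18, 0.0015, -0.003, 1.0], [-0.695, -0.395, -0.18, 0.0015, -0.003, 1.0]]])

```text
time: 1.7
tool_pos: [0.5009, 0.1883, 0.3311]
tcp_rot: [1.907, 2.494, 0.002]
force: [-0.3, 1.0, -0.1]
gripper_width: 0.0931
grip_force: 0.0
```

```bash
python3 - <<'E'
from h import *
from rig import robot
s,f=wrist(robot);pickle.dump((s,f),open('w1.pkl','wb'))
cv2.imwrite('pics/w1.png',f['image'][:,:,::-1])
print(f['mount'].round(3),f['K'][0],row(s,600,-90,250,-13))
E
```

```text
[[-0.001 -0.961 -0.275  0.077]
 [ 1.    -0.    -0.001 -0.   ]
 [ 0.001 -0.275  0.961 -0.167]
 [ 0.     0.     0.     1.   ]] [346.35158491   0.         251.9294378 ] [-7.363e-01  5.630e-02  2.033e-01  3.800e-03  2.000e-04  9.841e-01]
```

View pics/w1.png

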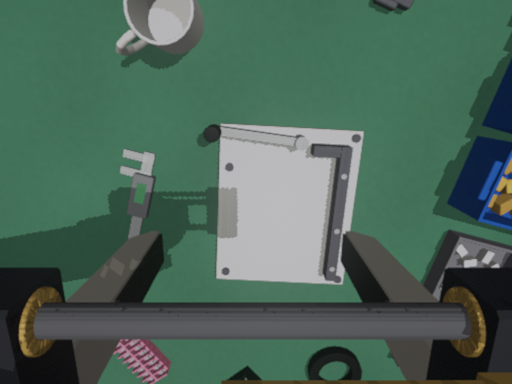

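The wrist view shows the bed corners at about (219,125), (363,129), (343,284) and (217,282), and the knob top at (212,133). I'll refine these with cornerSubPix and compare the result with the first estimate.

```bash
python3 - <<'E'
from h import *
s,f=pickle.load(open('w1.pkl','rb'));g=cv2.cvtColor(f['image'],cv2.COLOR_RGB2GRAY)
def sub(pts,w=4): return cv2.cornerSubPix(g,np.array(pts,np.float32)[:,None],(w,w),(-1,-1),(3,50,.01))[:,0]
c=sub([(219,125),(363,129),(343,284),(217,282)]);P=cast(f,c,.012)*1000
print(c.round(1),P.round(1),P.mean(0).round(1))
L=np.array([[-100,120],[100,120],[100,-120],[-100,-120]])
M,_=cv2.estimateAffinePartial2D(L.astype(np.float32),P.astype(np.float32))
print('scale',np.hypot(M[0,0],M[1,0]),'yaw',np.degrees(np.arctan2(M[1,0],M[0,0])),M[:,2])
# fence inner face, top edge/base visible : sample rows
h=f['image'].max(2)
a=np.arctan2(M[1,0],M[0,0]);J=np.array([[np.cos(a),-np.sin(a)],[np.sin(a),np.cos(a)]])
for r in(170,200,230,260):
    x=np.arange(300,345);e=x[np.argmax(-(np.diff(h[r,300:346].astype(int))))]+.5
    print(r,e,((cast(f,(e,r),.012)*1000-M[:,2])@J).round(1),((cast(f,(e,r),.037)*1000-M[:,2])@J).round(1))
k=(cast(f,(212,133),.08)*1000-M[:,2])@J;print('knob jig',k,'gate deg',np.degrees(np.arctan2(-(k[0]-11),-(k[1]-102))),np.hypot(k[0]-11,k[1]-102))
E
```

```text
Traceback (most recent call last):
cv2.error: OpenCV(4.12.0) :-1: error: (-5:Bad argument) in function 'cornerSubPix'
> Overload resolution failed:
>  - Layout of the output array corners is incompatible with cv::Mat
>  - Expected Ptr<cv::UMat> for argument 'corners'
```

Call:
play_rows(steps=[[[-0.735, 0.055, 0.2, 0.004, 0, 0.985], [-0.735, 0.055, 0.2, 0.004, 0, 0.985], [-0.735, 0.055, 0.2, 0.004, 0, 0.985], [-0.735, 0.055, 0.2, 0.004, 0, 0.985], [-0.735, 0.055, 0.2, 0.004, 0, 0.985], [-0.735, 0.055, 0.2, 0.004, 0, 0.985], [-0.735, 0.055, 0.2, 0.004, 0, 0.985], [-0.735, 0.055, 0.2, 0.004, 0, 0.985]]])

```text
time: 2.55
tool_pos: [0.5997, -0.0858, 0.2488]
tcp_rot: [-2.454, -1.958, 0.005]
force: [0.0, 0.2, -0.8]
gripper_width: 0.0928
grip_force: 0.0
```

```bash
python3 - <<'E'
from h import *
from rig import robot
s=robot.state();print(row(s,500,-200,250,-34.5))
E
```

```text
[-0.3337 -0.1797 -0.0021 -0.007   0.003   0.7566]
```

```bash
python3 - <<'E'
from h import *
from rig import robot
s=robot.state();print(row(s,610,-190,250,-34.5))
s,f=pickle.load(open('w1.pkl','rb'));g=cv2.cvtColor(f['image'],cv2.COLOR_RGB2GRAY)
def sub(pts,w=4): return cv2.cornerSubPix(g,np.array(pts,np.float32).reshape(-1,1,2).copy(),(w,w),(-1,-1),(3,50,.01)).reshape(-1,2)
c=sub([(219,125),(363,129),(343,284),(217,282)]);P=cast(f,c,.012)*1000
print(c.round(1),P.round(1),P.mean(0).round(1))
L=np.array([[-100,120],[100,120],[100,-120],[-100,-120]])
M,_=cv2.estimateAffinePartial2D(L.astype(np.float32),P.astype(np.float32))
print('scale',np.hypot(M[0,0],M[1,0]),'yaw',np.degrees(np.arctan2(M[1,0],M[0,0])),M[:,2])
h=f['image'].max(2)
a=np.arctan2(M[1,0],M[0,0]);J=np.array([[np.cos(a),-np.sin(a)],[np.sin(a),np.cos(a)]])
for r in(170,200,230,260):
    x=np.arange(300,345);e=x[np.argmax(-(np.diff(h[r,300:346].astype(int))))]+.5
    print(r,e,((cast(f,(e,r),.012)*1000-M[:,2])@J).round(1),((cast(f,(e,r),.037)*1000-M[:,2])@J).round(1))
k=((cast(f,(212,133),.08)*1000-M[:,2])@J)[0];print('knob jig',k,'gate deg',np.degrees(np.arctan2(-(k[0]-11),-(k[1]-102))),np.hypot(k[0]-11,k[1]-102))
E
```

```text
[-0.2483  0.0829 -0.0031 -0.007   0.003   0.7566]
[[219.4 124.6]
 [362.5 131.6]
 [340.6 283.3]
 [217.  282. ]] [[448.  212.6]
 [642.1 255.2]
 [690.8  23.2]
 [502.1 -25.5]] [570.8 116.4]
scale 0.9879232879810314 yaw 12.151252055214458 [569.77166523 118.100584  ]
170 334.5 [[67.2 62.6]] [[60.8 67.7]]
200 330.5 [[66.6 17.6]] [[60.3 25. ]]
230 327.5 [[ 67.5 -29.6]] [[ 61.1 -19.9]]
260 340.5 [[ 93.2 -78.1]] [[ 85.5 -65.8]]
knob jig [-101.77260163  113.54592032] gate deg 95.84570630890393 113.36210987455331
```

Call:
play_rows(steps=[[[-0.25, 0.085, 0, -0.007, 0.003, 0.757], [-0.25, 0.085, 0, -0.007, 0.003, 0.757], [-0.25, 0.085, 0, -0.007, 0.003, 0.757], [-0.25, 0.085, 0, -0.007, 0.003, 0.757], [-0.25, 0.085, 0, -0.007, 0.003, 0.757], [-0.25, 0.085, 0, -0.007, 0.003, 0.757]]])

```text
time: 3.15
tool_pos: [0.611, -0.1885, 0.2501]
tcp_rot: [-2.776, -1.471, -0.004]
force: [0.9, 0.0, 0.1]
gripper_width: 0.0932
grip_force: 0.0
```

```bash
python3 - <<'E'
from h import *
from rig import robot
s,f=wrist(robot);pickle.dump((s,f),open('w2.pkl','wb'))
cv2.imwrite('pics/w2.png',f['image'][:,:,::-1])
print(s['tool_pos'],proj(f,[[.576,-.24,.028]]))
m=cv2.morphologyEx((f['image'].max(2)<70).astype('uint8'),cv2.MORPH_CLOSE,np.ones((7,7)))
b=blob(m,proj(f,[[.576,-.24,.028]])[0],25)
print(rect(f,b,.028),rect(f,b,.02))
E
```

```text
[ 0.61098983 -0.1885451   0.25011833] [[252.29404433 216.53879746]]
[ 577.3 -236.3  124.6   43.8   54.9] [ 575.7 -238.6  127.2   44.7   54.9]
```

View pics/w2.png

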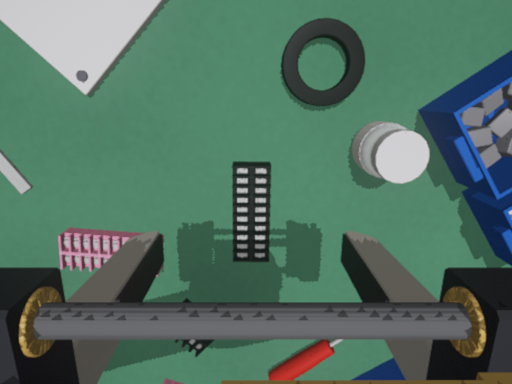

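The wrist view shows the long strip upright from (233,162) to (271,262), with the jar clear at (400,155). I'll descend straight onto it.

```bash
python3 - <<'E'
from h import *
from rig import robot
s=robot.state();print(row(s,577,-237.5,80,-35),row(s,577,-237.5,7,-35))
E
```

```text
[-0.1485 -0.0026  0.4252  0.0025 -0.0042  0.0268] [-0.1489 -0.0028  0.6077  0.0025 -0.0042  0.0268]
```

Call:
play_rows(steps=[[[-0.1485, -0.0025, 0.425, 0.0025, -0.004, 0.025], [-0.1485, -0.0025, 0.425, 0.0025, -0.004, 0.025], [-0.1485, -0.0025, 0.425, 0.0025, -0.004, 0.025], [-0.149, -0.0025, 0.425, 0.0025, -0.004, 0.025], [-0.149, -0.0025, 0.5, 0.0025, -0.004, 0.025], [-0.149, -0.0025, 0.57, 0.0025, -0.004, 0.025], [-0.149, -0.0025, 0.607, 0.0025, -0.004, 0.025], [-0.149, -0.0025, 0.607, 0.0025, -0.004, 0.025]]])

```text
time: 4.0
tool_pos: [0.5758, -0.2392, 0.0059]
tcp_rot: [-2.787, -1.446, 0.003]
force: [-0.2, -0.7, 0.0]
gripper_width: 0.0928
grip_force: 0.0
```

Call:
play_rows(steps=[[[0, 0, 0, 0, 0, 0], [0, 0, 0, 0, 0, 0], [0, 0, 0, 0, 0, 0], [0, 0, 0, 0, 0, 0], [0, 0, 0, 0, 0, 0], [0, 0, 0, 0, 0, 0], [0, 0, 0, 0, 0, 0], [0, 0, 0, 0, 0, 0]]], claw=1, grip_force=25)

```text
time: 4.8
tool_pos: [0.5763, -0.2403, 0.0075]
tcp_rot: [2.789, 1.445, -0.001]
force: [-0.4, 0.7, 3.6]
gripper_width: 0.0449
grip_force: 25.0
```

```bash
python3 - <<'E'
from h import *
from rig import robot
s=robot.state();print(s['tool_pos'],s['gripper_width'],s['grip_force'],s['force'],row(s,577,-237.5,100,-15))
E
```

```text
[ 0.5762606  -0.24033389  0.00754388] 0.04486619734684856 24.986799359321594 [-0.4277729   0.665526    3.64216364] [ 6.700e-03 -2.500e-03 -2.311e-01  5.000e-04  1.500e-03 -7.061e-01]
```

```bash
python3 - <<'E'
from h import *
from rig import robot
s=robot.state();print(row(s,576,-240,120,-35),row(s,600,-50,120,-12))
E
```

```text
[ 1.000e-04 -9.000e-04 -2.811e-01  7.000e-04  1.400e-03 -8.000e-03] [ 4.227e-01 -2.259e-01 -2.815e-01  4.000e-04  1.500e-03 -8.109e-01]
```

Call:
play_rows(steps=[[[0, 0, -0.1, 0, 0, 0], [0, 0, -0.2, 0, 0, 0], [0, 0, -0.28, 0, 0, 0], [0.12, -0.06, -0.28, 0, 0, -0.2], [0.24, -0.12, -0.28, 0, 0, -0.45], [0.36, -0.18, -0.28, 0, 0.001, -0.7], [0.42, -0.225, -0.28, 0, 0.001, -0.81], [0.42, -0.225, -0.28, 0, 0.001, -0.81]]])

```text
time: 5.6
tool_pos: [0.5998, -0.0435, 0.1183]
tcp_rot: [-2.429, -1.987, -0.002]
force: [0.7, -0.7, -2.5]
gripper_width: 0.0452
grip_force: 25.0
```

```bash
python3 - <<'E'
from h import *
from rig import robot
s=robot.state();print(s['gripper_width'],s['force'],row(s,580,136,120,12.2))
E
```

```text
0.04518299895338702 [ 0.65244183 -0.69152946 -2.45779558] [ 0.43   -0.1375 -0.0028 -0.0025 -0.0063 -0.8249]
```

Call:
play_rows(steps=[[[0.44, -0.14, 0, -0.0025, -0.004, -0.83], [0.44, -0.14, 0, -0.0025, -0.004, -0.83], [0.44, -0.14, 0, -0.0025, -0.004, -0.83], [0.44, -0.14, 0, -0.0025, -0.004, -0.83], [0.44, -0.14, 0, -0.0025, -0.004, -0.83], [0.44, -0.14, 0, -0.0025, -0.004, -0.83], [0.44, -0.14, 0, -0.0025, -0.004, -0.83]]])

```text
time: 6.3
tool_pos: [0.5818, 0.1308, 0.1189]
tcp_rot: [1.983, 2.432, -0.003]
force: [0.0, -0.5, -3.8]
gripper_width: 0.0445
grip_force: 25.0
```

```bash
python3 - <<'E'
from h import *
from rig import robot
s,f=wrist(robot);pickle.dump((s,f),open('w3.pkl','wb'))
cv2.imwrite('pics/w3.png',f['image'][:,:,::-1])
print(s['tool_pos'],s['tcp_rot'],row(s,580,136,21,12.2))
E
```

```text
[0.58180296 0.13075689 0.11893434] [ 1.98290388  2.43222873 -0.00325863] [ 0.0147 -0.0019  0.2448  0.0012  0.008  -0.0202]
```

View pics/w3.png

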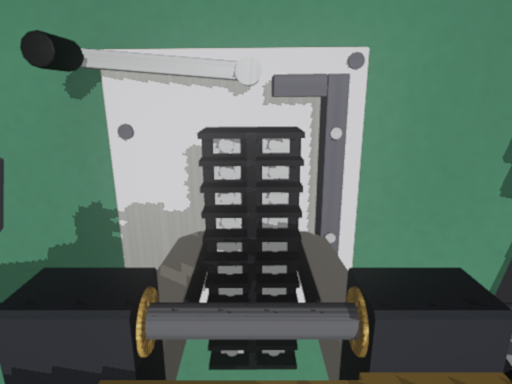

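The strip is held straight. Its far end edge is at about (252,130), with the short fence at (300,85) and the long fence at (335,150). I'll compute the gaps.

```bash
python3 - <<'E'
from h import *
s,f=pickle.load(open('w3.pkl','rb'));h=f['image'].max(2).astype(int)
R=Ro.from_rotvec(s['tcp_rot']).as_matrix()
def tool(uv,z): return ((np.c_[cast(f,uv,z),[[z]]*len(np.atleast_2d(uv))]-s['tool_pos'])@R*1000).round(1)
print('strip end in tool',tool([(205,129),(300,129)],.14))
# jig frame values with jig (571.5,117,12.2)
a=np.radians(12.2);J=np.array([[np.cos(a),-np.sin(a)],[np.sin(a),np.cos(a)]])
jg=lambda uv,z:((cast(f,uv,z)*1000-[571.5,117])@J).round(1)
print(h[90:112,290],h[90:112,310]);print(h[140,300:330],h[200,300:330])
for uv in((290,97),(310,97)):print(uv,jg(uv,.037),jg(uv,.012))
for uv in((325,110),(323,150),(318,200)):print(uv,jg(uv,.037),jg(uv,.012))
c=cv2.cornerSubPix(cv2.cvtColor(f['image'],7),np.array([[[369,49]]],np.float32),(4,4),(-1,-1),(3,50,.01));print(c,jg(c[0],.012))
E
```

```text
strip end in tool [[ 63.5 -19.7 -21.3]
 [ 63.5  19.8 -21.3]]
[116 117 117 116 117 111 104 140 156 155 155 154 154 154 159 193 206 207
 206 206 206 207] [116 117 116 116 115 108 112 148 161 160 159 159 162 194 205 193 199 206
 207 207 207 206]
[ 83 180 208 208 207 206 206 206 206 206 193 167 154 155 157 160 160 159
 128  73  55  57  57  56  59  86 111 117 117 117] [207 206 206 206 206 206 205 183 159 153 154 156 158 158 158 144 102  57
  52  53  54  56  83 106 114 113 113 112 111 110]
(290, 97) [[39.9 86.3]] [[42.5 86. ]]
(310, 97) [[53.7 86.1]] [[57.7 85.8]]
(325, 110) [[64.5 77.2]] [[69.6 76.1]]
(323, 150) [[64.4 49.2]] [[69.5 45.2]]
(318, 200) [[62.4 11.5]] [[67.3  3.7]]
[[[368.95706  47.07222]]] [[ 99.6 120.6]]
```

Call:
play_rows(steps=[[[0.006, -0.002, 0.12, 0.001, 0.006, -0.02], [0.006, -0.002, 0.2, 0.001, 0.006, -0.02], [0.006, -0.002, 0.235, 0.001, 0.006, -0.02], [0.006, -0.002, 0.245, 0.001, 0.006, -0.02], [0.006, -0.002, 0.245, 0.001, 0.006, -0.02], [0.006, -0.002, 0.245, 0.001, 0.006, -0.02]]])

```text
time: 6.95
tool_pos: [0.5815, 0.1342, 0.0224]
tcp_rot: [1.97, 2.445, 0.003]
force: [0.3, 0.3, -2.9]
gripper_width: 0.0447
grip_force: 25.0
```

```bash
python3 - <<'E'
from h import *
from rig import robot
s=robot.state();print(s['tool_pos'],s['force'],s['wrist_torque'],row(s,580,136,21,12.2))
E
```

```text
[0.58154968 0.13423173 0.02235073] [ 0.29876382  0.26611046 -2.92742769] [-0.01153755  0.02569407 -0.02945052] [ 0.0051 -0.0029  0.0034  0.0047  0.      0.0028]
```

Call:
play_rows(steps=[[[0, 0, 0.004, 0, 0, 0], [0, 0, 0.008, 0, 0, 0], [0, 0, 0.008, 0, 0, 0], [0, 0, 0.008, 0, 0, 0]]])

```text
time: 7.35
tool_pos: [0.5814, 0.1348, 0.0195]
tcp_rot: [1.969, 2.446, 0.004]
force: [-1.4, 0.2, 9.2]
gripper_width: 0.0446
grip_force: 25.0
```

Call:
play_rows(steps=[[[0, 0, 0, 0, 0, 0], [0, 0, 0, 0, 0, 0], [0, 0, 0, 0, 0, 0], [0, 0, 0, 0, 0, 0]]], claw=-0.16)

```text
time: 7.75
tool_pos: [0.5806, 0.1346, 0.0179]
tcp_rot: [1.97, 2.447, 0.001]
force: [0.0, 1.0, 0.1]
gripper_width: 0.0541
grip_force: 0.0
```

Call:
play_rows(steps=[[[0, 0, -0.1, 0, 0, 0], [0, 0, -0.15, 0, 0, 0]]])

```text
time: 7.95
tool_pos: [0.5809, 0.1343, 0.0792]
tcp_rot: [1.97, 2.446, 0.001]
force: [0.8, -0.1, -0.0]
gripper_width: 0.0541
grip_force: 0.0
```

Call:
play_rows(steps=[[[0.007, -0.07, 0, 0, 0, 0], [0.007, -0.135, 0, 0, 0, 0], [0.007, -0.135, 0, 0, 0, 0], [0.007, -0.135, 0, 0, 0, 0], [0.007, -0.135, 0.1, 0, 0, 0], [0.007, -0.135, 0.145, 0, 0, 0], [0.007, -0.135, 0.145, 0, 0, 0]]], claw=1, grip_force=10)

```text
time: 8.65
tool_pos: [0.5272, 0.1256, 0.0176]
tcp_rot: [-1.97, -2.446, 0.003]
force: [0.3, -0.2, 0.2]
gripper_width: 0.003
grip_force: 0.0
```

```bash
python3 - <<'E'
from h import *
from rig import robot
s,f=wrist(robot);print(s['tool_pos'],s['tcp_rot'],s['force'])
cv2.imwrite('pics/w4.png',f['image'][:,:,::-1])
a=np.radians(12.2);J=np.array([[np.cos(a),-np.sin(a)],[np.sin(a),np.cos(a)]])
print('jig',(s['tool_pos'][:2]*1000-[571.5,117])@J)
print('to push-start',row(s,571.5,117,22,12.2))
E
```

```text
[0.52716623 0.12557076 0.01764989] [-1.96964055 -2.44582603  0.00302611] [ 0.25816061 -0.2308355   0.18579227]
jig [-41.5213139   17.74601611]
to push-start [-0.0446  0.1037 -0.0111 -0.0046  0.0004  0.0039]
```

View pics/w4.png

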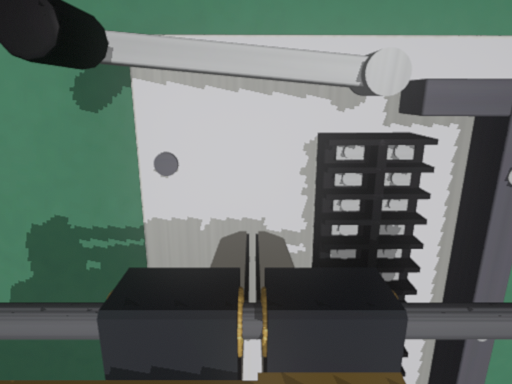

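The strip lies flat on the bed and parallel to the fence. Its left edge is at x≈318 px, with a gap to the long fence on its right and a small gap to the short fence. I'll push it toward the long fence.

Call:
play_rows(steps=[[[0, 0.02, 0, 0, 0, 0], [0, 0.04, 0, 0, 0, 0], [0, 0.055, 0, 0, 0, 0], [0, 0.07, 0, 0, 0, 0], [0, 0.08, 0, 0, 0, 0], [0, 0.09, 0, 0, 0, 0], [0, 0.1, 0, 0, 0, 0], [0, 0.1, 0, 0, 0, 0]]])

```text
time: 9.5
tool_pos: [0.5672, 0.1345, 0.0199]
tcp_rot: [1.97, 2.446, 0.002]
force: [0.5, 0.5, 0.0]
gripper_width: 0.0007
grip_force: 0.0
```

Call:
play_rows(steps=[[[0, 0.003, 0, 0, 0, 0], [0, 0.006, 0, 0, 0, 0], [0, 0.009, 0, 0, 0, 0], [0, 0.009, 0, 0, 0, 0]]])

```text
time: 9.9
tool_pos: [0.57, 0.135, 0.0198]
tcp_rot: [1.97, 2.447, 0.001]
force: [-1.4, -0.3, 1.1]
gripper_width: 0.0003
grip_force: 0.5
```

Call:
play_rows(steps=[[[0, 0.003, 0, 0, 0, 0], [0, 0.006, 0, 0, 0, 0], [0, 0.008, 0, 0, 0, 0], [0, 0.008, 0, 0, 0, 0]]])

```text
time: 10.3
tool_pos: [0.5727, 0.1357, 0.0198]
tcp_rot: [-1.97, -2.447, 0.0]
force: [-2.3, -0.2, 2.5]
gripper_width: 0.0002
grip_force: 1.4
```

Call:
play_rows(steps=[[[0, 0.003, 0, 0, 0, 0], [0, 0.006, 0, 0, 0, 0], [0, 0.008, 0, 0, 0, 0], [0, 0.008, 0, 0, 0, 0]]])

```text
time: 10.7
tool_pos: [0.5727, 0.1357, 0.0197]
tcp_rot: [-1.968, -2.444, 0.006]
force: [-11.1, -2.0, 8.7]
gripper_width: 0.0005
grip_force: 5.9
```

The strip is seated on the long fence, with 11 N of reaction. Next I'll back off, lift over, and push the near end toward the short fence.

```bash
cat >> h.py <<'E'
a_=np.radians(12.2)
def j2w(x,y): return 571.5+x*np.cos(a_)-y*np.sin(a_),117+x*np.sin(a_)+y*np.cos(a_)
def jrow(s,x,y,z,psi=12.2): return row(s,*j2w(x,y),z,psi)
def wj(s): p=s['tool_pos'][:2]*1000-[571.5,117];c,q=np.cos(a_),np.sin(a_);return np.round([p[0]*c+p[1]*q,-p[0]*q+p[1]*c,s['tool_pos'][2]*1000],1)
E
python3 - <<'E'
from h import *
from rig import robot
s=robot.state();print(wj(s))
for p in((-3,18,20),(-3,18,75),(40,-64,75),(40,-64,20)):print(jrow(s,*p))
E
```

```text
[ 5.1 18.  19.7]
[ 0.     -0.0204 -0.0006 -0.0113 -0.0013  0.004 ]
[ 1.000e-04 -2.120e-02 -1.381e-01 -1.130e-02 -1.300e-03  4.000e-03]
[-0.2051  0.0859 -0.1388 -0.0113 -0.0013  0.004 ]
[-0.2052  0.0867 -0.0013 -0.0113 -0.0013  0.004 ]
```

Call:
play_rows(steps=[[[0, -0.025, 0, 0, 0, 0], [0, -0.025, -0.1, 0, 0, 0], [0, -0.025, -0.14, 0, 0, 0], [-0.1, 0.03, -0.14, 0, 0, 0], [-0.205, 0.08, -0.14, 0, 0, 0], [-0.205, 0.08, -0.14, 0, 0, 0], [-0.205, 0.08, -0.06, 0, 0, 0], [-0.205, 0.08, 0, 0, 0, 0]]])

```text
time: 11.5
tool_pos: [0.6257, 0.063, 0.0193]
tcp_rot: [1.97, 2.445, 0.004]
force: [-0.9, 0.5, -0.4]
gripper_width: 0.0005
grip_force: 0.0
```

```bash
python3 - <<'E'
from h import *
from rig import robot
s,f=wrist(robot);print(wj(s),s['force'])
cv2.imwrite('pics/w5.png',f['image'][:,:,::-1])
E
```

```text
[ 41.5 -64.2  19.3] [-0.9146424   0.45965803 -0.38941869]
```

View pics/w5.png

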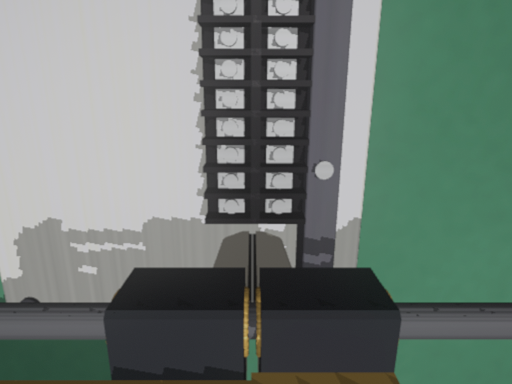

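The strip lies along the long fence at x≈305 px, and the closed fingers sit below its near end at row 220. I'll push toward the short fence.

Call:
play_rows(steps=[[[0.01, 0, 0, 0, 0, 0], [0.02, 0, 0, 0, 0, 0], [0.028, 0, 0, 0, 0, 0], [0.036, 0, 0, 0, 0, 0], [0.044, 0, 0, 0, 0, 0], [0.048, 0, 0, 0, 0, 0], [0.05, 0, 0, 0, 0, 0], [0.05, 0, 0, 0, 0, 0]]])

```text
time: 12.35
tool_pos: [0.6206, 0.0828, 0.02]
tcp_rot: [1.97, 2.447, 0.001]
force: [0.4, -0.4, -0.2]
gripper_width: 0.0008
grip_force: 0.4
```

Call:
play_rows(steps=[[[0.003, 0, 0, 0, 0, 0], [0.006, 0, 0, 0, 0, 0], [0.008, 0, 0, 0, 0, 0], [0.008, 0, 0, 0, 0, 0]]])

```text
time: 12.75
tool_pos: [0.6203, 0.0833, 0.0199]
tcp_rot: [1.971, 2.443, -0.002]
force: [1.4, -6.9, 0.9]
gripper_width: 0.0006
grip_force: 4.0
```

Call:
play_rows(steps=[[[0.003, 0, 0, 0, 0, 0], [0.006, 0, 0, 0, 0, 0], [0.006, 0, 0, 0, 0, 0], [0.006, 0, 0, 0, 0, 0]]])

```text
time: 13.15
tool_pos: [0.6202, 0.0833, 0.0199]
tcp_rot: [1.972, 2.44, -0.003]
force: [2.0, -14.3, 0.8]
gripper_width: 0.0003
grip_force: 7.0
```

```bash
python3 - <<'E'
from h import *
from rig import robot
s=robot.state();print(wj(s),s['force'])
for p in((41,-58,20),(41,-58,75),(-6,25,75),(-6,25,20)):print(jrow(s,*p))
E
```

```text
[ 40.5 -43.2  19.9] [  1.96067981 -14.27089417   0.82648385]
[-0.037   0.0014  0.      0.002   0.0094 -0.0034]
[-0.0376  0.0016 -0.1375  0.002   0.0094 -0.0034]
[ 0.1697 -0.1163 -0.1386  0.002   0.0094 -0.0034]
[ 0.1703 -0.1164 -0.0011  0.002   0.0094 -0.0034]
```

Call:
play_rows(steps=[[[-0.045, 0, 0, 0, 0, 0], [-0.045, 0, -0.1, 0, 0, 0], [-0.045, 0, -0.14, 0, 0, 0], [0.04, -0.06, -0.14, 0, 0, 0], [0.12, -0.12, -0.14, 0, 0, 0], [0.16, -0.12, -0.14, 0, 0, 0], [0.16, -0.12, -0.06, 0, 0, 0], [0.16, -0.12, 0, 0, 0, 0]]])

```text
time: 13.95
tool_pos: [0.5583, 0.1422, 0.0193]
tcp_rot: [-1.967, -2.449, -0.002]
force: [1.3, -0.2, -1.0]
gripper_width: 0.0008
grip_force: 0.0
```

Call:
play_rows(steps=[[[0, 0.01, 0, 0, 0, 0], [0, 0.018, 0, 0, 0, 0], [0, 0.026, 0, 0, 0, 0], [0, 0.03, 0, 0, 0, 0], [0, 0.034, 0, 0, 0, 0], [0, 0.036, 0, 0, 0, 0], [0, 0.036, 0, 0, 0, 0]]])

```text
time: 14.65
tool_pos: [0.5712, 0.1431, 0.0204]
tcp_rot: [-1.969, -2.445, 0.003]
force: [-6.5, -0.9, 6.0]
gripper_width: 0.0007
grip_force: 3.2
```

```bash
python3 - <<'E'
from h import *
from rig import robot
s=robot.state();print(wj(s),s['force'])
E
```

```text
[ 5.2 25.6 20.4] [-6.47986806 -0.92238103  6.02837794]
```

```bash
python3 - <<'E'
from h import *
from rig import robot
s=robot.state()
for p in((-8,25,20),(-8,25,75),(-10,90,200)):print(jrow(s,*p))
E
```

```text
[-0.0014 -0.0329  0.001  -0.005  -0.001   0.0039]
[-0.0013 -0.0333 -0.1365 -0.005  -0.001   0.0039]
[ 0.1614 -0.0387 -0.4489 -0.005  -0.001   0.0039]
```

Call:
play_rows(steps=[[[0, -0.033, 0, 0, 0, 0], [0, -0.033, -0.1, 0, 0, 0], [0, -0.035, -0.2, 0, 0, 0], [0.05, -0.035, -0.32, 0, 0, 0], [0.13, -0.04, -0.4, 0, 0, 0], [0.16, -0.04, -0.45, 0, 0, 0], [0.16, -0.04, -0.45, 0, 0, 0]]])

```text
time: 15.35
tool_pos: [0.5446, 0.2056, 0.2033]
tcp_rot: [1.965, 2.449, 0.01]
force: [-0.2, -0.0, 0.7]
gripper_width: 0.0005
grip_force: 0.0
```

```bash
python3 - <<'E'
from h import *
from rig import robot
s,f=wrist(robot);print(wj(s));pickle.dump((s,f),open('w6.pkl','wb'))
im=f['image'];cv2.imwrite('pics/w6.png',cv2.resize(im[:,:,::-1],(800,600),interpolation=cv2.INTER_CUBIC))
for z in(50,75,110):
  pass
print(proj(f,[[*np.array(j2w(-104.5,113.1))/1000,.08]]))
E
```

```text
[ -7.6  92.3 203.3]
[[137.2785023  163.55097513]]
```

View pics/w6.png

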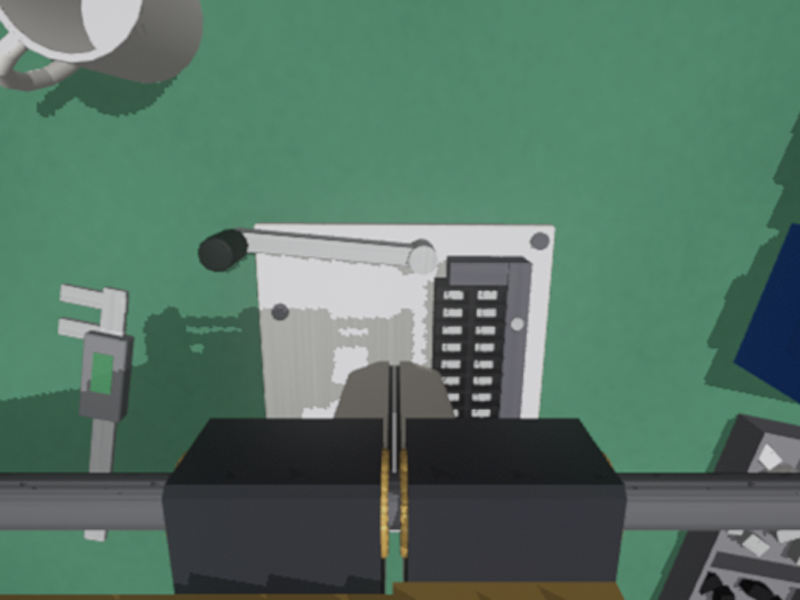

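The strip sits snug in the corner, with no gap visible to the fences at (430-530, 260-420). The knob top is at (139,162) in native pixels, within 2 px of the prediction. I'll go to the knob.

```bash
python3 - <<'E'
from h import *
from rig import robot
s,f=pickle.load(open('w6.pkl','rb'));k=cast(f,(138.9,161.9),.08)[0]*1000
print('knob',k,wj({'tool_pos':np.r_[k,80]/1000}))
s=robot.state();print(row(s,*k,115,-16),row(s,*k,50,-16))
E
```

```text
knob [446.61672301 207.17047657] [-103.   114.5   80. ]
[ 0.0602 -0.237   0.2154  0.0072 -0.0047  0.9929] [ 0.06   -0.2376  0.3779  0.0072 -0.0047  0.9929]
```

Call:
play_rows(steps=[[[0.06, -0.237, 0.2, 0.006, -0.004, 0.99], [0.06, -0.237, 0.2, 0.006, -0.004, 0.99], [0.06, -0.237, 0.2, 0.006, -0.004, 0.99], [0.06, -0.237, 0.2, 0.006, -0.004, 0.99], [0.06, -0.237, 0.25, 0.006, -0.004, 0.99], [0.06, -0.237, 0.31, 0.006, -0.004, 0.99], [0.06, -0.237, 0.375, 0.006, -0.004, 0.99], [0.06, -0.237, 0.375, 0.006, -0.004, 0.99]]], claw=-0.7)

```text
time: 16.2
tool_pos: [0.4445, 0.2037, 0.0471]
tcp_rot: [-2.511, -1.887, 0.013]
force: [-0.7, -0.5, -0.1]
gripper_width: 0.0598
grip_force: 0.0
```

Call:
play_rows(steps=[[[0, 0, 0, 0, 0, 0], [0, 0, 0, 0, 0, 0], [0, 0, 0, 0, 0, 0], [0, 0, 0, 0, 0, 0], [0, 0, 0, 0, 0, 0], [0, 0, 0, 0, 0, 0], [0, 0, 0, 0, 0, 0], [0, 0, 0, 0, 0, 0]]], claw=1, grip_force=8)

```text
time: 17.0
tool_pos: [0.4459, 0.206, 0.0501]
tcp_rot: [-2.509, -1.89, 0.004]
force: [-0.5, 0.6, 5.5]
gripper_width: 0.0195
grip_force: 8.0
```

```bash
python3 - <<'E'
from h import *
from rig import robot
s=robot.state();w=wj(s);print(w,s['gripper_width'],s['force'])
# hinge near jig (11+1,102); rows along the arc from measured point
h=np.array([12,102.]);d=w[:2]-h;r=np.hypot(*d);print('r',r)
th0=np.degrees(np.arctan2(-d[0],-d[1]));print('gate',th0)
for th in np.arange(th0-7,-8,-7):
    t=np.radians(th);p=h-116*np.array([np.sin(t),np.cos(t)])
    print(round(th),p.round(0),jrow(s,*p,50,-16)[:3].round(3))
E
```

```text
[-104.   113.5   50.1] 0.01954883914323462 [-0.5291886   0.64414494  5.5187817 ]
r 116.56864930160253
gate 95.66168510028496
89 [-104.   99.] [-0.031  0.017  0.   ]
82 [-103.   85.] [-0.061  0.036  0.   ]
75 [-100.   71.] [-0.088  0.059  0.   ]
68 [-95.  58.] [-0.112  0.085  0.   ]
61 [-89.  45.] [-0.133  0.114  0.   ]
54 [-81.  33.] [-0.15   0.144  0.   ]
47 [-72.  22.] [-0.163  0.177  0.   ]
40 [-62.  13.] [-0.172  0.212  0.   ]
33 [-51.   4.] [-0.177  0.247  0.   ]
26 [-38.  -3.] [-0.178  0.282 -0.   ]
19 [-25.  -8.] [-0.174  0.317 -0.   ]
12 [-11. -12.] [-0.166  0.352 -0.   ]
5 [  3. -14.] [-0.154  0.385 -0.   ]
-2 [ 17. -14.] [-0.138  0.416 -0.   ]
```

Call:
play_rows(steps=[[[-0.015, 0.008, 0, 0, 0, 0], [-0.045, 0.026, 0, 0, 0, 0], [-0.074, 0.047, 0, 0, 0, 0], [-0.1, 0.072, 0, 0, 0, 0], [-0.122, 0.1, 0, 0, 0, 0], [-0.142, 0.129, 0, 0, 0, 0], [-0.15, 0.144, 0, 0, 0, 0], [-0.15, 0.144, 0, 0, 0, 0]]])

```text
time: 17.8
tool_pos: [0.4832, 0.1299, 0.0495]
tcp_rot: [-2.511, -1.887, 0.011]
force: [-5.0, -6.1, 3.9]
gripper_width: 0.0199
grip_force: 8.0
```

```bash
python3 - <<'E'
from h import *
from rig import robot
s=robot.state();w=wj(s);print(w,s['gripper_width'],s['force'])
h=np.array([12,102.]);d=w[:2]-h;print('r',np.hypot(*d))
th0=np.degrees(np.arctan2(-d[0],-d[1]));print('gate',th0)
for th in (47,40,33,26,19,12,8,6,3,0):
    t=np.radians(th);p=h-116*np.array([np.sin(t),np.cos(t)])
    print(th,p.round(0),jrow(s,*p,50,-16)[:3].round(3))
E
```

```text
[-83.6  31.2  49.5] 0.01989596522916058 [-5.0455     -6.14420107  3.93748043]
r 118.96217886370441
gate 53.476878224461025
47 [-73.  23.] [-0.006  0.034 -0.001]
40 [-63.  13.] [-0.015  0.068 -0.002]
33 [-51.   5.] [-0.02   0.103 -0.002]
26 [-39.  -2.] [-0.021  0.138 -0.002]
19 [-26.  -8.] [-0.017  0.173 -0.002]
12 [-12. -11.] [-0.009  0.208 -0.002]
8 [ -4. -13.] [-0.003  0.227 -0.002]
6 [ -0. -13.] [ 0.001  0.236 -0.002]
3 [  6. -14.] [ 0.007  0.25  -0.002]
0 [ 12. -14.] [ 0.014  0.264 -0.002]
```

```bash
python3 - <<'E'
from h import *
from rig import robot
s=robot.state()
h=np.array([11,99.])
for th in (47,40,33,26,19,12,8,6,3,0,-2):
    t=np.radians(th);p=h-116*np.array([np.sin(t),np.cos(t)])
    print(th,p.round(0),jrow(s,*p,50,-16)[:3].round(3))
E
```

```text
47 [-74.  20.] [-0.013  0.035 -0.001]
40 [-64.  10.] [-0.023  0.069 -0.002]
33 [-52.   2.] [-0.028  0.104 -0.002]
26 [-40.  -5.] [-0.028  0.14  -0.002]
19 [-27. -11.] [-0.025  0.175 -0.002]
12 [-13. -14.] [-0.017  0.209 -0.002]
8 [ -5. -16.] [-0.01   0.228 -0.002]
6 [ -1. -16.] [-0.007  0.238 -0.002]
3 [  5. -17.] [-0.001  0.252 -0.002]
0 [ 11. -17.] [ 0.006  0.265 -0.002]
-2 [ 15. -17.] [ 0.011  0.274 -0.003]
```

Call:
play_rows(steps=[[[-0.017, 0.025, 0, 0, 0, 0], [-0.028, 0.06, 0, 0, 0, 0], [-0.035, 0.1, 0, 0, 0, 0], [-0.035, 0.135, 0, 0, 0, 0], [-0.032, 0.171, 0, 0, 0, 0], [-0.024, 0.205, 0, 0, 0, 0], [-0.017, 0.224, 0, 0, 0, 0], [-0.017, 0.224, 0, 0, 0, 0]]])

```text
time: 18.6
tool_pos: [0.5712, 0.1006, 0.0497]
tcp_rot: [2.509, 1.888, -0.002]
force: [2.0, -2.0, 1.9]
gripper_width: 0.0199
grip_force: 8.0
```

```bash
python3 - <<'E'
from h import *
from rig import robot
s=robot.state();w=wj(s);print(w,s['gripper_width'],s['force'])
h=np.array([11,99.]);d=w[:2]-h;print('r',np.hypot(*d),np.degrees(np.arctan2(-d[0],-d[1])))
for th in (6,3,0,-2):
    t=np.radians(th);p=h-116*np.array([np.sin(t),np.cos(t)])
    print(th,p.round(0),jrow(s,*p,50,-16)[:3].round(3))
E
```

```text
[ -3.7 -15.9  49.7] 0.019919846470279598 [ 1.95234536 -2.00033477  1.86855325]
r 115.83652273786537 7.29066382044366
6 [ -1. -16.] [ 0.002  0.006 -0.001]
3 [  5. -17.] [ 0.008  0.02  -0.001]
0 [ 11. -17.] [ 0.015  0.034 -0.001]
-2 [ 15. -17.] [ 0.02   0.042 -0.001]
```

Call:
play_rows(steps=[[[0.004, 0.01, 0, 0, 0, 0], [0.008, 0.02, 0, 0, 0, 0], [0.012, 0.028, 0, 0, 0, 0], [0.015, 0.034, 0, 0, 0, 0], [0.015, 0.034, 0, 0, 0, 0]]])

```text
time: 19.1
tool_pos: [0.5842, 0.1034, 0.0497]
tcp_rot: [2.509, 1.89, -0.004]
force: [0.2, -0.3, 2.8]
gripper_width: 0.02
grip_force: 8.0
```

Call:
play_rows(steps=[[[0.002, 0.004, 0, 0, 0, 0], [0.004, 0.008, 0, 0, 0, 0], [0.004, 0.008, 0, 0, 0, 0], [0.004, 0.008, 0, 0, 0, 0]]])

```text
time: 19.5
tool_pos: [0.5845, 0.1036, 0.0495]
tcp_rot: [-2.507, -1.888, 0.01]
force: [-7.4, -0.9, 9.0]
gripper_width: 0.0202
grip_force: 8.0
```

```bash
python3 - <<'E'
from h import *
from rig import robot
s=robot.state();w=wj(s);print(w,s['gripper_width'],s['force'])
E
```

```text
[  9.9 -15.9  49.5] 0.02016031008549735 [-7.40658604 -0.85659973  9.00543383]
```

Call:
play_rows(steps=[[[0, 0, 0, 0, 0, 0], [0, 0, 0, 0, 0, 0], [0, 0, 0, 0, 0, 0], [0, 0, 0, 0, 0, 0]]], claw=-0.3)

```text
time: 19.9
tool_pos: [0.5875, 0.1038, 0.0496]
tcp_rot: [2.51, 1.89, -0.004]
force: [-0.5, -0.4, 0.1]
gripper_width: 0.0471
grip_force: 0.0
```

Call:
play_rows(steps=[[[0, 0, -0.1, 0, 0, 0], [0.05, 0, -0.2, 0, 0, 0], [0.15, -0.05, -0.3, 0, 0, 0], [0.22, -0.1, -0.4, 0, 0, 0], [0.3, -0.1, -0.45, 0, 0, 0], [0.3, -0.1, -0.45, 0, 0, 0]]])

```text
time: 20.5
tool_pos: [0.584, 0.2375, 0.233]
tcp_rot: [-2.502, -1.899, -0.008]
force: [0.0, -0.4, 0.1]
gripper_width: 0.0602
grip_force: 0.0
```

```bash
python3 - <<'E'
from h import *
from rig import robot
s,f=wrist(robot);print(wj(s),s['force']);pickle.dump((s,f),open('w7.pkl','wb'))
cv2.imwrite('pics/w7.png',cv2.resize(f['image'][:,:,::-1],(800,600),interpolation=cv2.INTER_CUBIC))
E
```

```text
[ 37.7 115.1 233. ] [ 0.02688156 -0.36253041  0.11366534]
```

View pics/w7.png

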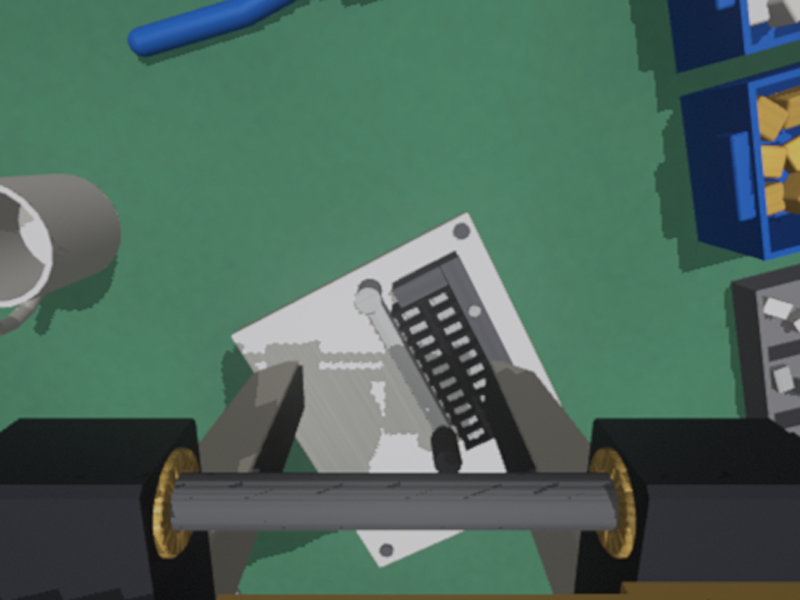

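The gate lies shut alongside the strip, from the hinge at (368,300) to the knob at (445,450). The strip is in the corner. I'll take one square-on check from higher up.

```bash
python3 - <<'E'
from h import *
from rig import robot
print(jrow(robot.state(),35,75,290))
E
```

```text
[-0.0826  0.0412 -0.1476  0.0014 -0.0017 -0.9756]
```

Call:
play_rows(steps=[[[-0.08, 0.04, -0.145, 0.001, -0.002, -0.975], [-0.08, 0.04, -0.145, 0.001, -0.002, -0.975], [-0.08, 0.04, -0.145, 0.001, -0.002, -0.975], [-0.08, 0.04, -0.145, 0.001, -0.002, -0.975], [-0.08, 0.04, -0.145, 0.001, -0.002, -0.975], [-0.08, 0.04, -0.145, 0.001, -0.002, -0.975]]])

```text
time: 21.15
tool_pos: [0.5888, 0.1941, 0.2867]
tcp_rot: [-1.982, -2.436, 0.008]
force: [0.5, 0.7, 0.8]
gripper_width: 0.0605
grip_force: 0.0
```

```bash
python3 - <<'E'
from h import *
from rig import robot
s,f=wrist(robot);print(wj(s),s['force']);pickle.dump((s,f),open('w8.pkl','wb'))
u=proj(f,[[*np.array(j2w(40,25))/1000,.03]])[0].astype(int);print(u)
x0,y0=max(u[0]-80,0),max(u[1]-75,0);c=f['image'][y0:y0+150,x0:x0+160,::-1];print(x0,y0)
cv2.imwrite('pics/w8.png',cv2.resize(c,None,fx=4,fy=4,interpolation=cv2.INTER_CUBIC))
E
```

```text
[ 33.2  71.7 286.7] [0.53275159 0.70323637 0.81446303]
[258 195]
178 120
```

View pics/w8.png

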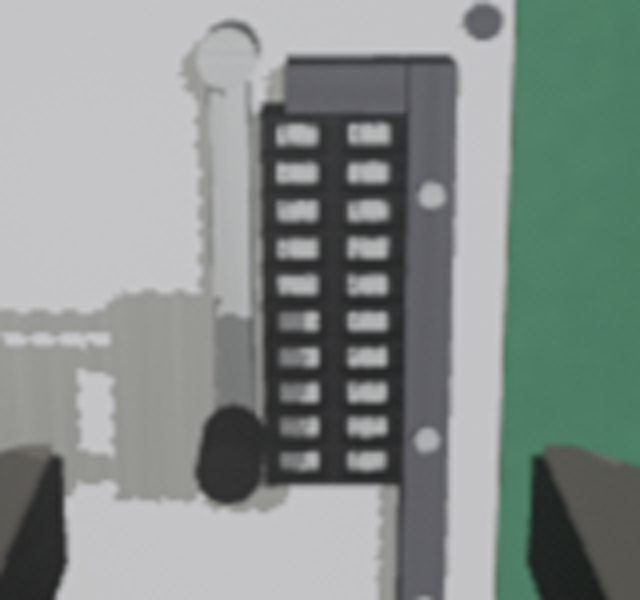

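The strip is flush: its right edge is against the long fence at x≈403 and its top edge against the short fence at y≈108. The gate bar at x≈235 is parallel to it with a small gap. The gripper is clear.

```bash
python3 -c "
from rig import robot
print(robot.job_done())"
```

```text
the job is handed in; nothing more can be done
None
```

The long strip is loaded flat in the jig, pushed flush into the corner against both fences. I then swung the gate to its stop and released it. The final picture shows no gap at either fence, and the job is handed in at about 21 s on the robot's clock.

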